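Set out the seasoning shakers for plating

TASK

Set the four seasoning shakers out for plating: take the dust caps off those that still have one and set each cap, knob up, fully home in a well of the wooden cap rack, then draw every shaker straight up out of the interlocking row and stand it on the steel tray on the plating table. A shaker's cap comes off before the shaker is lifted; keep the shakers upright, for they are full, leave the block with the tasting spoons in its place in the dock, and do not shove the other things about.

Things in the scene. Friction and masses are not known exactly. Their poses are not given: they have to be found in the camera images.
- dock: Wooden dock, fixed, 306 x 68 mm, on the white worktop to the robot's right. Origin: centre of its underside; x along the row. Its floor, 8 mm up, takes five blocks at x = -108, -54, 0, 54, 108 mm (block origins), turned as the dock is; side rails 20 mm high; an end post 70 mm high with tongue or groove at each end.
- spoon_block: The fifth block of the row: outside (52 x 52 x 75 mm), tongue, groove and origin as the shakers, but an open-topped holder without a head, from which three thin tasting-spoon handles stand up to z = 115 mm. It stands in any of the five places and stays there.
- shaker_a: Seasoning shaker, one of four alike: aluminium block 52 x 52 x 75 mm with a round steel head on top, 30 mm across, from z = 75 to 105 mm. Origin: centre of the underside below the head's axis; the block spans x -32 to +20, y -26 to +26 mm; x runs along the row. 0.2 to 0.37 kg. Grip it by the bare head, across the row (along y).
- shaker_b: Seasoning shaker like shaker_a. How all five blocks interlock: on the +x face an upright T-shaped tongue, 12 mm out, 14 mm wide, from z = 4 to 62 mm; in the -x face the matching upright groove, full height, 2 mm play all round. So a docked block can only go straight up, about 65 mm, before it is free; nothing else holds it.
- shaker_c: Seasoning shaker like shaker_a, same size, origin and axes.
- shaker_d: Seasoning shaker like shaker_a, same size, origin and axes.
- cap_a: Loose black dust cap slipped over the head of shaker_a; lifts straight off (24 mm skirt, 2 mm play). 39 mm across, 28 mm high, round knob on top, 22 mm across, z = 28 to 52 mm. Origin: centre of its open lower rim, z along its axis. 0.03 kg. When on, its rim is 81 mm above the shaker's underside. None at the start: this shaker was opened before and there is no cap.
- cap_b: Dust cap of shaker_b, like cap_a. None at the start: there is no such cap.
- cap_c: Dust cap of shaker_c, like cap_a. None at the start: there is no such cap.
- cap_d: Dust cap of shaker_d, like cap_a. None at the start: there is no such cap.
- cap_rack: Loose square wooden board, 128 x 128 x 20 mm, 0.9 kg, on the white worktop, with four round wells for caps, 46 mm wide and 10 mm deep, at x, y = +-31 mm. Origin: centre of its underside. A cap fully home in a well has its lower rim 10 mm above the rack's underside.
- cap_rack_hole0 (a point): Centre of the mouth of one well of the cap rack, 20 mm above the rack's underside.
- cap_rack_hole1 (a point): Centre of the mouth of one well of the cap rack, 20 mm above the rack's underside.
- cap_rack_hole2 (a point): Centre of the mouth of one well of the cap rack, 20 mm above the rack's underside.
- cap_rack_hole3 (a point): Centre of the mouth of one well of the cap rack, 20 mm above the rack's underside.
- tray: Loose steel serving tray, 190 x 180 mm (x, y) outside, rim 16 mm high, 4 mm walls, floor 4 mm thick, 1 kg, on the brown plating table to the robot's left. Origin: centre of its underside. It has room for the four shakers, two by two, with some space between.
- timer: Red and white wind-up timer, 64 mm across, 49 mm high, loose bystander; origin: centre of the underside.
- bowl_0: Small white bowl, 86 mm across, 51 mm high, loose bystander; origin: centre of the underside.
- spice_a: Spice jar with yellow lid, 45 mm across, 100 mm high, loose bystander; origin: centre of the underside.
- spice_b: Spice jar with dark lid, 41 mm across, 104 mm high, loose bystander; origin: centre of the underside.
Mind the look-alikes: they are no part of the job. Leave any orange or turquoise look-alike of the cap_b alone.

How it is judged:
By the outcome, as a careful person would: the job done as asked, in the order asked, and still so for the second after the job is handed in, with the robot touching nothing.
Of cap_a, cap_b, cap_c, cap_d only 2 to 4 are there at a start; the rules pass over those that are not, and their reading is None.
At some moment in a run one of tray, cap_rack may be knocked a few centimetres aside while the robot is not near it.
It also fails if it takes over 210 s, if anything falls off the work surface, if the arm or the gripper's body presses on something with over 40 N, if the wrist force passes 120 N, or if a joint passes its speed limit or range.

ROBOT

A 6-joint arm with a two-finger parallel gripper is mounted at the origin on a cart in front of the work surface, level with it; the furniture and walls round the work are solid. World frame = base frame: x ahead of the robot, y to its left, z up, the work surface at z = 0. Lengths are in mm, angles in rad, forces in N, time in s.
With the tool pointing down it reaches from about 325 to 900 mm from the base axis. Payload 3.5 kg.
Tool frame: the origin (TCP) lies midway between the tips of the shut fingers; the grasp point (between the pads) lies 19 mm behind it; z points along the fingers, y is the line along which they close (so a half turn about z gives the same grasp; the last joint's range is limited). The gripper opens to 85 mm and grips with 20 to 120 N. Pads are 22 mm wide; open, the fingers measure 114 mm over their backs; the gripper's body (76 mm by 85 mm) begins 54 mm behind the grasp point. The pads swing forward as they close: fully open they stand 13 mm farther back than shut.
Start: joints at [1.244, 0.276, -0.026, 1.268, 0, 1.467], TCP at [138.717, 609.409, 231.313] pointing down, gripper open.
Joint ranges: [-3.12, 3.12], [-0.85, 1.88], [-1.08, 1.24], [-1.95, 2.15], [-1.57, 1.53], [-3.14, 3.14]. Speed limits (rad/s): [2.57, 2.57, 3.14, 3.14, 3.14, 3.14].

INTERFACE

Orientations are given as a unit quaternion [w, x, y, z].
In Python, from cell import read_state, read_camera, camera_params, close_job gives the robot as it stands.
- The arm moves only by the tool play_rows, never from a script. Its argument "steps" is a list of rows, each a list of 7 numbers: the shift along the tool's x, y, z in m, then the turn, a rotation vector about the tool's x, y, z in degrees, then the closure in counts, from 0 (fully open) to 255 (shut). In form: [[x, y, z, rx, ry, rz, gripper], ...]. A call has 1 to 8 rows; each row is the pose to reach, as a shift and turn from the pose commanded when the call began, along the tool's axes at that moment; what a row does not reach only later rows make up. A row lasts 1/8 s, in which the tool goes at most 62.5 mm and 10.7 degrees, less where a joint would pass 70% of its speed; a pose out of reach is approached as far as the arm can. A call with a gripper value outside its range is refused whole. The fingers move at their own pace and stop on an object; "newtons" is the grip in N (left out, the last holds). Time passes only in rows, so rows that repeat a pose let the fingers close. It gives the time, the measured TCP pose, the force, the opening and the grip force at its end, in the units of the state.
- read_state(): the state, without advancing time (a new reading comes with each control period).
- read_camera(name): name is "scene" or "top" or "wrist"; returns the picture (480x640x3 uint8, red, green, blue); there is no depth.
- camera_params(name): a dict with "fx", "fy", "cx", "cy" (pixels), "T" (4x4, takes a point from camera to world coordinates). Camera axes: x right, y down, z forward; pixel columns grow to the right and rows downward; lengths in mm; the calibration is good to about 2 mm. The wrist camera is an equidistant fisheye: a pixel r from the principal point sees the ray r / f radians off the axis. A picture is of the moment at which its call begins: read the wrist's pose just before it. camera_params takes no time and is no camera call; for the wrist camera it gives the pose at the moment of the call.
- close_job(): hands the job in; it is judged then, once.
The state is a dict: "time_s": time; "joints": joint angles; "joint_velocities": joint speeds; "tau": joint torques, N m; "ee_pos": TCP position; "eef_rot": TCP orientation; "contact_force": force on the tool from outside, world axes, zero at the start; "moment": the same for the moment, N m; "opening": finger opening in mm; "grip_force": force on a finger pad.
Only numpy, scipy, OpenCV 4.12 (cv2) and the standard library are available. Lean on these libraries where they do the work, as an engineer would, in place of code of your own. Each camera call takes 0.05 s, during which the arm holds its last target. There are 200 camera calls.

## Working session

There is one attempt and no reset: what is moved stays moved. The work goes in short steps, Python scripts to look and compute and a tool call to move; the robot and the scene stay as the last step left them, time stands still between calls to the robot, and variables do not carry over. Pictures are saved under pics/ and viewed, at most 14 in all, crops included, and the job is handed in when it is done.

Besides the shell and the picture viewer there is one more tool, called as name([rows], argument=value, ...), one row to a line, values as JSON. play_rows: Moves the arm, as the interface text tells. Its arguments: {"type":"object","properties":{"steps":{"type":"array","items":{"type":"array","items":{"type":"number"}}},"newtons":{"type":"number"}},"required":["steps"]}

```bash
ls; mkdir -p pics; python3 - <<'E'
from cell import *
import cv2
print(read_state())
for n in("scene","top","wrist"):
    p=camera_params(n);print(n,p)
    cv2.imwrite(f"pics/{n}0.png",read_camera(n)[:,:,::-1])
E
```

```text
pics
{'time_s': 0.0, 'joints': array([ 1.24359400e+00,  2.77134871e-01, -2.79173547e-02,  1.26796965e+00,
        7.99042193e-06,  1.46738394e+00]), 'joint_velocities': array([ 1.20760284e-03,  6.38241358e-04, -9.90251694e-05, -1.91279074e-03,
        1.82477234e-03, -2.54191272e-04]), 'tau': array([-1.00169647e-03, -4.45515311e+01,  2.95198435e+01,  1.63882674e-02,
       -1.88490421e-04, -1.08996153e-05]), 'ee_pos': array([138.46593215, 608.66519288, 230.14133565]), 'eef_rot': array([-2.41644408e-04,  1.11661556e-01,  9.93745671e-01, -1.08622662e-03]), 'contact_force': array([0.46161501, 1.10782856, 0.42592922]), 'moment': array([ 0.02589392, -0.01885285, -0.00736959]), 'grip_force': 0.0, 'opening': 85.47849849715062}
scene {'fx': 463.09336315057, 'fy': 463.09336315057, 'cx': 315.715763016602, 'cy': 239.43856123609646, 'T': array([[ 7.23376266e-01, -4.86269110e-01,  4.90172551e-01,
        -9.25524551e+01],
       [-6.90439554e-01, -5.14042917e-01,  5.08972594e-01,
        -6.67875695e+02],
       [ 4.47207751e-03, -7.06613212e-01, -7.07585874e-01,
         9.35619343e+02],
       
[... 290 characters left out ...]
75261e-01,  4.06452478e-01, -1.67026761e-01,
         1.94399365e+02],
       [-7.25335559e-03, -3.93758368e-01, -9.19185366e-01,
         1.64173976e+03],
       [ 0.00000000e+00,  0.00000000e+00,  0.00000000e+00,
         1.00000000e+00]])}
wrist {'fx': 371.64829954431775, 'fy': 371.64829954431775, 'cx': 317.28183362020513, 'cy': 240.31832985569946, 'T': array([[ 2.22241848e-01,  9.40482684e-01,  2.57100918e-01,
         7.32869072e+01],
       [ 9.74988618e-01, -2.13726318e-01, -6.09774982e-02,
         6.23661460e+02],
       [-2.39904873e-03,  2.64222220e-01, -9.64458845e-01,
         3.73408159e+02],
       [ 0.00000000e+00,  0.00000000e+00,  0.00000000e+00,
         1.00000000e+00]])}
```

View pics/scene0.png

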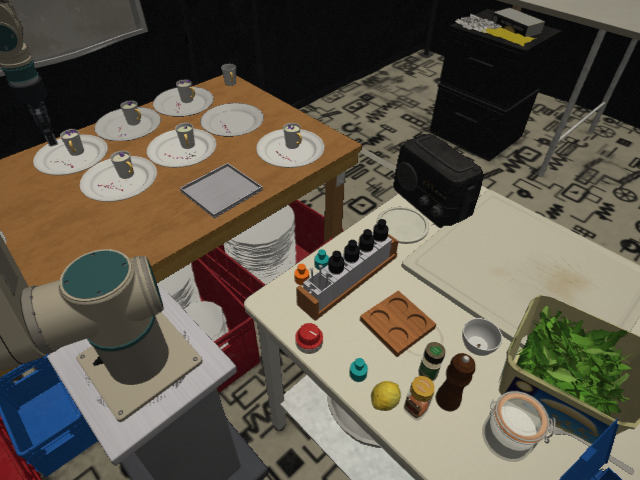

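View pics/top0.png

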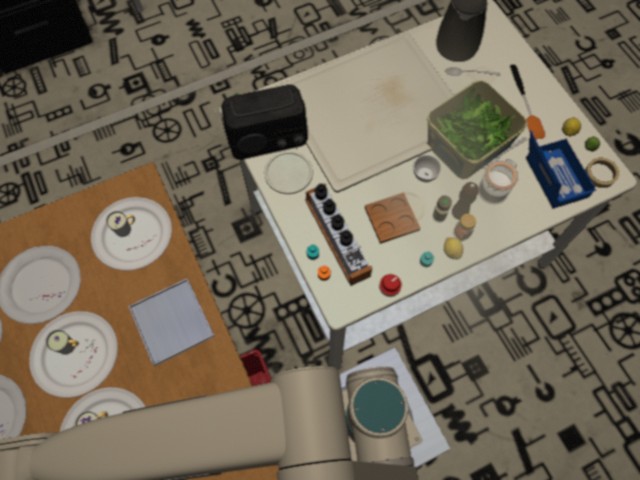

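The scene view shows four black caps at about (337,262), (351,254), (366,240) and (381,230). The spoon block is at the near end, about (318,280), with the rack at (398,322) and the tray at (221,190). The look-alikes are orange (302,270), turquoise (321,258) and (358,370), and the pepper mill (461,365). The black caps on the heads are the ones I want.

```bash
cat > h.py <<'E'
from cell import *
import numpy as np, cv2
from scipy.spatial.transform import Rotation as R
def ray(p,px,fish=False):
    u=(np.asarray(px,float)-[p['cx'],p['cy']])/p['fx']
    if fish:
        t=np.linalg.norm(u); d=np.r_[u/max(t,1e-9)*np.sin(t),np.cos(t)]
    else: d=np.r_[u,1]
    d=p['T'][:3,:3]@d; return p['T'][:3,3],d/np.linalg.norm(d)
def onz(p,px,z,fish=False):
    o,d=ray(p,px,fish); return o+d*(z-o[2])/d[2]
def tri(rs):
    A=sum(np.eye(3)-np.outer(d,d) for o,d in rs); b=sum((np.eye(3)-np.outer(d,d))@o for o,d in rs)
    return np.linalg.solve(A,b)
def proj(p,X,fish=False):
    c=np.linalg.inv(p['T'])@np.r_[X,1]; c=c[:3]
    if fish:
        r=np.hypot(c[0],c[1]); k=np.arctan2(r,c[2])/max(r,1e-9)
    else: k=1/c[2]
    return np.array([p['cx']+p['fx']*k*c[0],p['cy']+p['fx']*k*c[1]])
def Rt(q): return R.from_quat(np.roll(q,-1)).as_matrix()
E
python3 - <<'E'
from h import *
np.set_printoptions(precision=1,suppress=True)
s=camera_params("scene");t=camera_params("top")
I=cv2.imread("pics/scene0.png");J=cv2.imread("pics/top0.png")
# black caps
def blobs(img,roi,lo=60,a0=15):
    x0,y0,x1,y1=roi; m=(img[y0:y1,x0:x1].max(2)<lo).astype(np.uint8)
    n,_,st,c=cv2.connectedComponentsWithStats(m)
    return [(st[i][4],c[i]+[x0,y0]) for i in range(1,n) if st[i][4]>=a0]
for b in blobs(I,(320,210,400,285)):print('scene',b)
for b in blobs(J,(305,175,375,280)):print('top',b)
def brown(img,roi):
    x0,y0,x1,y1=roi; h=cv2.cvtColor(img[y0:y1,x0:x1],cv2.COLOR_BGR2HSV)
    m=cv2.inRange(h,(3,90,50),(20,255,255)); cs,_=cv2.findContours(m,0,2); c=max(cs,key=cv2.contourArea)
    b=cv2.approxPolyDP(cv2.convexHull(c),5,True)[:,0]+[x0,y0]; return b
b=brown(I,(350,285,445,360));print('rack s',b.tolist());[print(onz(s,q,20)) for q in b]
b=brown(J,(355,185,425,245));print('rack t',b.tolist());[print(onz(t,q,20)) for q in b]
b=brown(I,(290,230,400,320));print('dock s',b.tolist());
# tray corners by eye
for q in [(181,188),(226,164),(262,186),(217,215)]: print('tray s',onz(s,q,16))
for q in [(130,305),(193,280),(215,338),(154,363)]: print('tray t',onz(t,q,16))
big=cv2.resize(I[200:330,280:440],None,fx=5,fy=4.6,interpolation=cv2.INTER_CUBIC);cv2.imwrite("pics/c1.png",big[:600])
E
```

```text
scene (np.int32(375), array([326.4, 225.9]))
scene (np.int32(44), array([361.7, 211.7]))
scene (np.int32(1086), array([357.4, 247.3]))
scene (np.int32(37), array([393.8, 247.4]))
scene (np.int32(15), array([321.7, 256.7]))
scene (np.int32(36), array([372. , 273.8]))
top (np.int32(132), array([320.5, 191.9]))
top (np.int32(25), array([309.5, 199.3]))
top (np.int32(133), array([328.9, 207.1]))
top (np.int32(77), array([328.5, 233.8]))
top (np.int32(137), array([337. , 222.3]))
top (np.int32(139), array([345.7, 237.8]))
top (np.int32(23), array([358., 255.]))
top (np.int32(66), array([362.1, 276.2]))
rack s [[399, 291], [435, 326], [397, 356], [360, 319]]
[ 567.4 -286.    20. ]
[ 546.9 -411.2   20. ]
[ 419.5 -400.4   20. ]
[ 433.2 -276.    20. ]
rack t [[402, 193], [418, 228], [380, 241], [365, 206]]
[ 551.9 -403.4   20. ]
[ 428.4 -388.6   20. ]
[ 441.1 -267.6   20. ]
[ 562.6 -281.8   20. ]
dock s [[397, 240], [393, 259], [316, 319], [298, 305], [298, 264], [388, 234]]
tray s [394.3 450.9  16. ]
tray s [572.7 458.1  16. ]
tray s [586.1 283.8  16. ]
tray s [402.9 268.2  16. ]
tray t [580.9 458.6  16. ]
tray t [572.3 271.1  16. ]
tray t [386.4 278.6  16. ]
tray t [395.2 453.9  16. ]
```

View pics/c1.png

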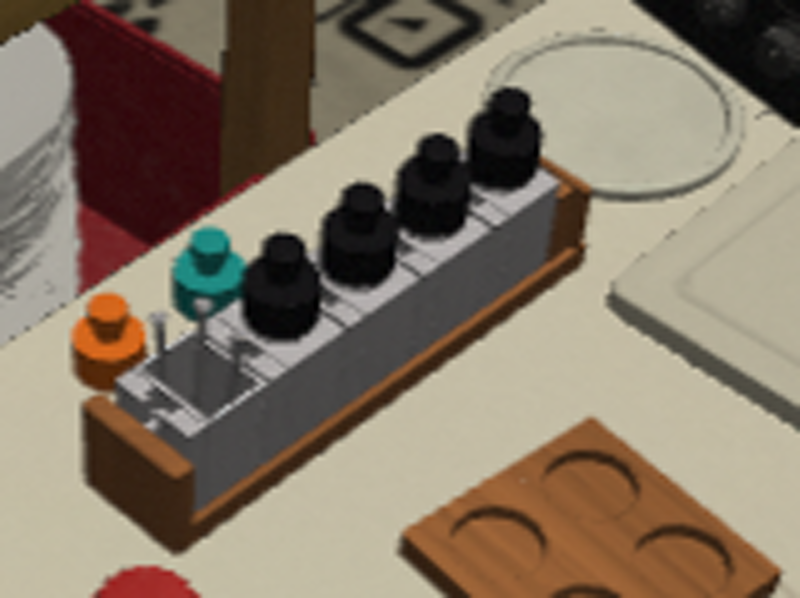

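The crop shows the four black caps at crop (283,287), (360,235), (435,185) and (505,138), sitting on the blocks. The spoon block is at the near end. The orange and turquoise look-alikes stand on the worktop beside the row.

```bash
python3 - <<'E'
from h import *
np.set_printoptions(precision=1,suppress=True)
s=camera_params("scene");t=camera_params("top")
S=[(336.4,262.4),(352.2,251.1),(367,240.2),(381,230)];T=[(345.7,237.8),(337,222.3),(328.9,207.1),(320.5,191.9)]
P=[]
for a,b in zip(S,T):
    P.append(tri([ray(s,a),ray(t,b)])); print(P[-1],onz(s,a,113),onz(t,b,113))
d=P[-1]-P[0];print(np.linalg.norm(d)/3,np.degrees(np.arctan2(d[1],d[0])))
for q in [(393,259),(316,319)]:print('dock base edge',onz(s,q,0))
print(onz(s,(302,275),20),onz(s,(321,262),20),"lookalikes",onz(s,(309,338),25))
st=read_state();print(Rt(st['eef_rot']))
w=camera_params("wrist");M=Rt(st['eef_rot']);print('cam in tool',M.T@(w['T'][:3,3]-st['ee_pos']),M.T@w['T'][:3,:3])
E
```

```text
[ 463.  -162.2  106.4] [ 459.7 -166.3  113. ] [ 459.5 -160.3  113. ]
[ 517.4 -162.4  106. ] [ 514.4 -166.8  113. ] [ 512.7 -160.1  113. ]
[ 570.3 -163.2  107.8] [ 568.9 -166.5  113. ] [ 565.6 -160.9  113. ]
[ 624.6 -163.2  107.9] [ 622.6 -166.5  113. ] [ 620.1 -161.1  113. ]
53.876092480150135 -0.3408953331456816
dock base edge [ 657.2 -195.4    0. ]
dock base edge [ 366.9 -193.6    0. ]
[425.8 -79.1  20. ] [493.3 -80.4  20. ] lookalikes [ 306.7 -233.2   25. ]
[[-1.   0.2 -0. ]
 [ 0.2  1.  -0. ]
 [ 0.  -0.  -1. ]]
cam in tool [  66.9   -0.2 -143.1] [[-0.  -1.  -0.3]
 [ 1.  -0.  -0. ]
 [ 0.  -0.3  1. ]]
```

play_rows([
  [-0.035, -0.048, 0, 0, 0, -4, 0],
  [-0.07, -0.096, 0, 0, 0, -8, 0],
  [-0.105, -0.144, 0, 0, 0, -12.8, 0],
  [-0.14, -0.192, 0, 0, 0, -12.8, 0],
  [-0.175, -0.24, 0, 0, 0, -12.8, 0],
  [-0.21, -0.288, 0, 0, 0, -12.8, 0],
  [-0.245, -0.336, 0, 0, 0, -12.8, 0],
  [-0.28, -0.384, 0, 0, 0, -12.8, 0],
])

```text
time_s: 1.15
ee_pos: [326.8, 171.1, 231.3]
eef_rot: [0.0, -0.0, 1.0, 0.0]
contact_force: [1.1, 0.0, -0.4]
opening: 85.4
grip_force: 0.0
```

play_rows([
  [-0.024, -0.057, 0, 0, 0, 0, 0],
  [-0.048, -0.114, 0, 0, 0, 0, 0],
  [-0.072, -0.171, 0, 0, 0, 0, 0],
  [-0.096, -0.228, 0, 0, 0, 0, 0],
  [-0.12, -0.285, 0, 0, 0, 0, 0],
  [-0.144, -0.342, 0, 0, 0, 0, 0],
  [-0.173, -0.401, 0, 0, 0, 0, 0],
  [-0.173, -0.401, 0, 0, 0, 0, 0],
])

```text
time_s: 2.15
ee_pos: [500.8, -232.0, 230.6]
eef_rot: [0.0, 0.002, 1.0, -0.0]
contact_force: [-0.5, 0.1, 0.3]
opening: 85.6
grip_force: 0.0
```

```bash
python3 - <<'E'
from h import *
st=read_state();p=camera_params("wrist");I=read_camera("wrist")[:,:,::-1]
cv2.imwrite("pics/w1.png",I);import pickle;pickle.dump(p,open("w1.pkl","wb"));print(st['ee_pos'],st['eef_rot'],st['joint_velocities'])
for x in (461,515,568,622):print(proj(p,(x,-163,141),1))
E
```

```text
[ 500.76849853 -231.99720217  230.55762879] [ 1.94470550e-04  2.25583595e-03  9.99997361e-01 -3.88321299e-04] [ 0.01715336 -0.01247178 -0.02272597  0.05737424  0.01990051 -0.01056769]
[424.44124102 185.13810975]
[419.4820093  264.53452876]
[412.69778841 332.82212564]
[405.10103015 390.52074713]
```

View pics/w1.png

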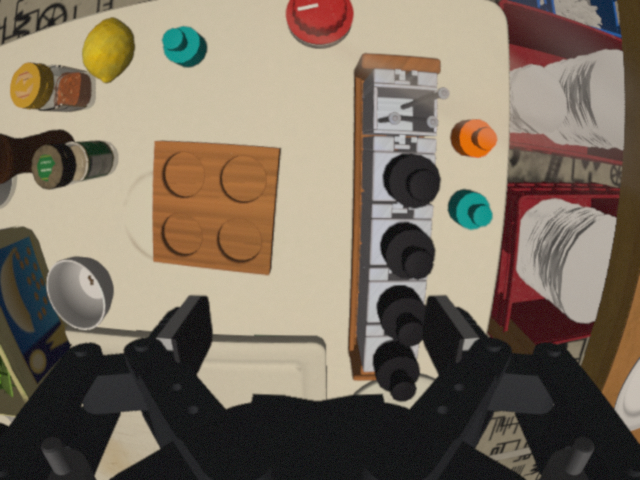

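The wrist view shows the knob tops at (424,182), (416,263), (409,330) and (402,385). The rack wells are at about (184,175), (243,178), (183,234) and (241,241).

```bash
python3 - <<'E'
from h import *
import pickle
np.set_printoptions(precision=1,suppress=True)
p=pickle.load(open("w1.pkl","rb"));I=cv2.imread("pics/w1.png")
for q in [(424,182),(416,263),(409,330),(402,385)]:print(onz(p,q,141,1))
h=cv2.cvtColor(I,cv2.COLOR_BGR2HSV);m=cv2.inRange(h,(3,90,50),(20,255,255));m[:,:130]=0;m[:,300:]=0;m[:120]=0;m[290:]=0
cs,_=cv2.findContours(m,0,1);c=max(cs,key=cv2.contourArea)[:,0]
P=np.array([onz(p,q,20,1)[:2] for q in c],np.float32);r=cv2.minAreaRect(P);print(r)
for q in [(184,175),(243,178),(183,234),(241,241)]:print('well rim',onz(p,q,20,1))
# dock top post edges / block edges
for q in [(362,135),(362,56),(440,56)]: print(onz(p,q,70,1))
E
```

```text
[ 459.  -163.4  141. ]
[ 513.9 -165.6  141. ]
[ 565.5 -166.1  141. ]
[ 616.1 -166.2  141. ]
((496.5797424316406, -338.662109375), (129.17994689941406, 128.384033203125), 83.73846435546875)
well rim [ 463.  -364.6   20. ]
well rim [ 468.2 -304.    20. ]
well rim [ 523.5 -370.6   20. ]
well rim [ 531.2 -309.1   20. ]
[ 428.8 -195.9   70. ]
[ 362.7 -195.6   70. ]
[ 358.1 -129.3   70. ]
```

play_rows([
  [0.02, 0.032, 0.028, 0, 0, 0, 110],
  [0.0395, 0.063, 0.056, 0, 0, 0, 110],
  [0.0395, 0.063, 0.056, 0, 0, 0, 110],
  [0.0395, 0.063, 0.056, 0, 0, 0, 110],
  [0.0395, 0.063, 0.056, 0, 0, 0, 110],
], newtons=40)

```text
time_s: 2.82
ee_pos: [461.4, -165.9, 176.8]
eef_rot: [0.001, 0.0, 1.0, -0.001]
contact_force: [0.0, 0.1, -0.9]
opening: 48.8
grip_force: 0.0
```

```bash
cat >> h.py <<'E'
np.set_printoptions(precision=1,suppress=True)
def shot(name):
    st=read_state();p=camera_params("wrist");I=np.ascontiguousarray(read_camera("wrist")[:,:,::-1]);cv2.imwrite(f"pics/{name}.png",I)
    print(st['time_s'],st['ee_pos'],st['eef_rot'],st['opening']);return p,I
def rack(p,I):
    h=cv2.cvtColor(I,cv2.COLOR_BGR2HSV);m=cv2.inRange(h,(3,90,50),(20,255,255))
    n,l,s,c=cv2.connectedComponentsWithStats(m)
    for i in range(1,n):
        if s[i][4]<2500: continue
        q=np.argwhere(l==i)[::3,::-1]
        P=np.array([onz(p,k,20,1)[:2] for k in q],np.float32);r=cv2.minAreaRect(P)
        if 110<min(r[1])<145 and max(r[1])<150:
            a=np.radians((r[2]+45)%90-45);u=np.array([np.cos(a),np.sin(a)]);v=np.array([-u[1],u[0]]);c0=np.array(r[0])
            print('rack',c0,r[1],np.degrees(a),'wells',*[c0+31*(i*u+j*v) for i in(-1,1) for j in(-1,1)])
E
python3 - <<'E'
from h import *
p,I=shot("w2");rack(p,I)
print(proj(p,(460,-165,141),1))
E
```

```text
2.825 [ 461.4 -165.9  176.8] [ 0.  0.  1. -0.] 48.783247513985906
rack [ 495.7 -336.7] (133.243408203125, 130.62745666503906) -6.30975341796875 wells [ 461.5 -364.1] [ 468.3 -302.5] [ 523.1 -370.9] [ 529.9 -309.3]
[319.7 271.2]
```

View pics/w2.png

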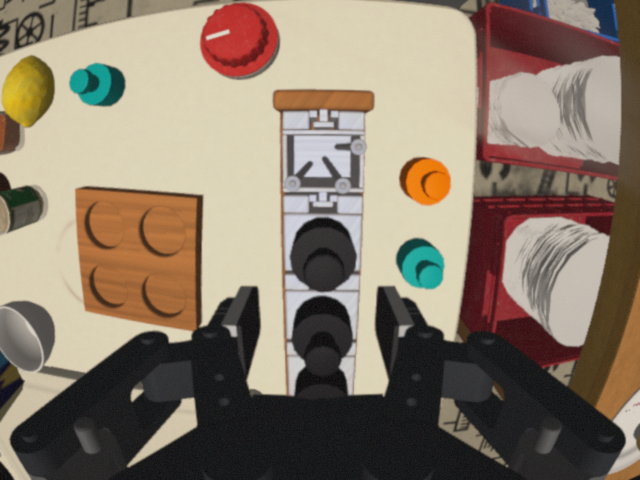

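The wrist view shows cap 1's knob at (324,268), about 2 mm to +y of my guess. The rack is unmoved.

play_rows([
  [0.001, 0.002, 0.03, 0, 0, 0, 110],
  [0.001, 0.002, 0.057, 0, 0, 0, 110],
  [0.001, 0.002, 0.057, 0, 0, 0, 110],
  [0.001, 0.002, 0.057, 0, 0, 0, 110],
  [0.001, 0.002, 0.057, 0, 0, 0, 255],
  [0.001, 0.002, 0.057, 0, 0, 0, 255],
  [0.001, 0.002, 0.057, 0, 0, 0, 255],
  [0.001, 0.002, 0.057, 0, 0, 0, 255],
], newtons=30)

```text
time_s: 3.88
ee_pos: [460.1, -163.9, 119.8]
eef_rot: [0.001, 0.0, 1.0, -0.001]
contact_force: [-0.3, 0.5, 6.5]
opening: 20.6
grip_force: 29.5
```

play_rows([
  [0, 0, -0.01, 0, 0, 0, 255],
  [0, 0, -0.03, 0, 0, 0, 255],
  [0, 0, -0.055, 0, 0, 0, 255],
  [0, 0, -0.07, 0, 0, 0, 255],
  [0, 0, -0.07, 0, 0, 0, 255],
])

```text
time_s: 4.5
ee_pos: [459.7, -163.6, 189.5]
eef_rot: [0.001, 0.0, 1.0, -0.001]
contact_force: [0.3, 0.4, -0.1]
opening: 21.1
grip_force: 29.4
```

```bash
python3 - <<'E'
from h import *
p,I=shot("w3");rack(p,I)
st=read_state()['ee_pos']
for z in(-29,-1,23):print(z,proj(p,st+[0,0,z],1))
E
```

```text
4.5 [ 459.7 -163.6  189.5] [ 0.  0.  1. -0.] 21.09355090140155
rack [ 495.7 -336.8] (132.90237426757812, 130.5897674560547) -6.38885498046875 wells [ 461.5 -364.1] [ 468.4 -302.5] [ 523.1 -371. ] [ 530.  -309.4]
-29 [318.6 276.5]
-1 [318.8 299.9]
23 [318.9 326.8]
```

View pics/w3.png

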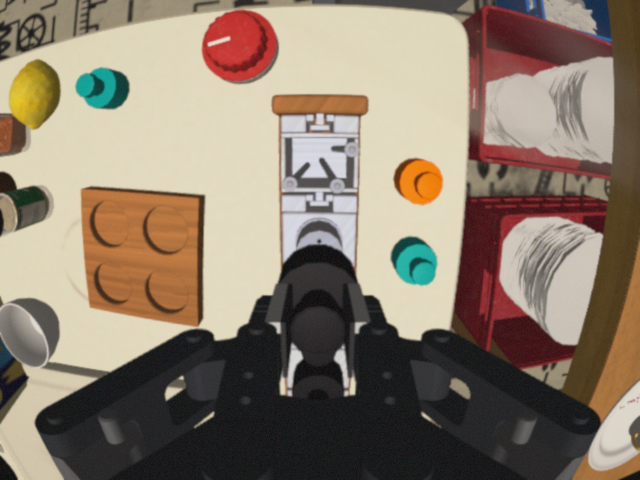

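The cap is held on axis, with the bare head visible at (319,238). Next I measure its exact offset in the hand.

```bash
python3 - <<'E'
from h import *
I=cv2.imread("pics/w3.png").max(2)
print(I[225:345:2,318].tolist());print(I[270,265:375:2].tolist());print(I[325,280:360:2].tolist())
E
```

```text
[71, 71, 81, 164, 192, 194, 187, 134, 70, 128, 56, 24, 21, 24, 17, 26, 23, 15, 26, 46, 58, 57, 55, 55, 58, 56, 58, 51, 57, 51, 53, 51, 38, 24, 22, 25, 23, 15, 22, 21, 26, 47, 54, 52, 55, 53, 52, 53, 52, 56, 48, 51, 49, 49, 48, 47, 47, 47, 47, 43]
[226, 226, 225, 225, 226, 226, 226, 222, 117, 23, 23, 26, 29, 38, 51, 53, 56, 57, 56, 54, 59, 56, 60, 59, 59, 53, 58, 55, 55, 55, 56, 57, 57, 58, 57, 54, 55, 53, 55, 47, 33, 22, 23, 22, 54, 152, 220, 227, 226, 227, 227, 226, 226, 227, 227]
[135, 63, 55, 30, 29, 30, 42, 49, 50, 50, 52, 52, 50, 52, 53, 45, 51, 53, 51, 48, 50, 49, 51, 47, 52, 49, 49, 44, 46, 44, 44, 43, 32, 21, 27, 47, 61, 102, 194, 200]
```

play_rows([
  [-0.003, -0.055, 0, 0, 0, 0, 255],
  [-0.005, -0.105, 0.02, 0, 0, 0, 255],
  [-0.0075, -0.1405, 0.06, 0, 0, 0, 255],
  [-0.0075, -0.1405, 0.1, 0, 0, 0, 255],
  [-0.0075, -0.1405, 0.12, 0, 0, 0, 255],
  [-0.0075, -0.1405, 0.12, 0, 0, 0, 255],
  [-0.0075, -0.1405, 0.12, 0, 0, 0, 255],
])

```text
time_s: 5.42
ee_pos: [466.5, -303.7, 68.5]
eef_rot: [0.0, 0.0, 1.0, -0.0]
contact_force: [-0.0, -0.3, 0.6]
opening: 20.9
grip_force: 29.5
```

```bash
python3 - <<'E'
from h import *
p,I=shot("w4");rack(p,I)
e=read_state()['ee_pos']
for z in(-31,-3,20-e[2]):print(z,proj(p,e+[0,0,z],1),proj(p,e+[-19.5,0,z],1),proj(p,e+[-23,0,z],1))
cv2.imwrite("pics/c4.png",cv2.resize(I[170:370,170:437],None,fx=2.9,fy=2.9,interpolation=cv2.INTER_CUBIC))
E
```

```text
5.425 [ 466.5 -303.7   68.5] [ 0.  0.  1. -0.] 20.916519421666052
-31 [317.1 278.7] [317.1 241.2] [317.1 234.2]
-3 [317.1 302.3] [317.1 259.3] [317.1 251.2]
-49.18894743964465 [317.2 266.7] [317.1 232. ] [317.1 225.6]
```

View pics/c4.png

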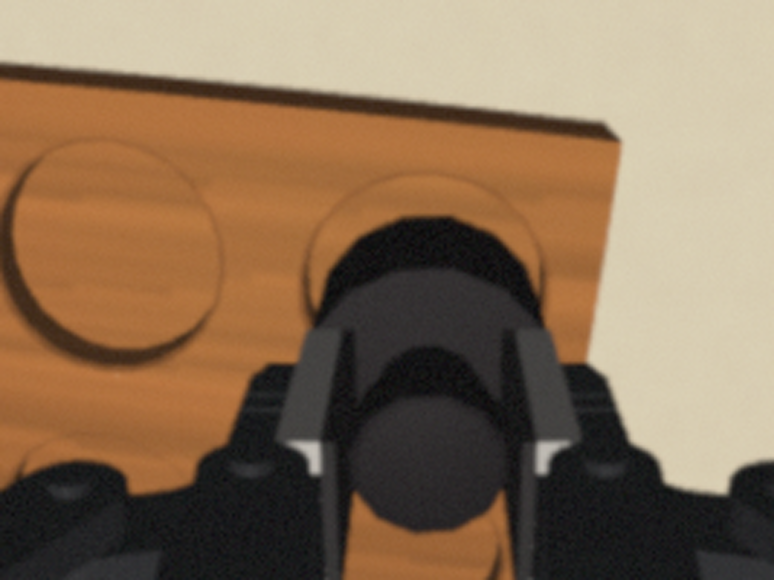

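The crop shows the cap rim over the well, with both centres within about 1 mm (well centre column 424, cap 430).

play_rows([
  [-0.001, -0.001, 0.01, 0, 0, 0, 255],
  [-0.001, -0.001, 0.02, 0, 0, 0, 255],
  [-0.001, -0.001, 0.026, 0, 0, 0, 255],
  [-0.001, -0.001, 0.026, 0, 0, 0, 255],
  [-0.001, -0.001, 0.026, 0, 0, 0, 130],
  [-0.001, -0.001, 0.026, 0, 0, 0, 130],
  [-0.001, -0.001, 0.026, 0, 0, 0, 130],
  [-0.001, -0.001, 0.0, 0, 0, 0, 130],
])

```text
time_s: 6.48
ee_pos: [465.6, -303.3, 66.7]
eef_rot: [-0.002, 0.0, 1.0, 0.002]
contact_force: [0.1, 0.9, -0.3]
opening: 41.6
grip_force: 0.0
```

play_rows([
  [0, 0, -0.06, 0, 0, 0, 120],
  [-0.01, 0.03, -0.107, 0, 0, 0, 110],
  [-0.03, 0.085, -0.107, 0, 0, 0, 110],
  [-0.048, 0.141, -0.107, 0, 0, 0, 110],
  [-0.048, 0.141, -0.107, 0, 0, 0, 110],
  [-0.048, 0.141, -0.107, 0, 0, 0, 110],
])

```text
time_s: 7.22
ee_pos: [515.4, -163.8, 175.4]
eef_rot: [-0.0, -0.0, 1.0, -0.0]
contact_force: [-0.2, -0.7, -0.1]
opening: 48.5
grip_force: 0.0
```

```bash
python3 - <<'E'
from h import *
p,I=shot("w5");rack(p,I)
print(proj(p,(514,-163.5,141),1))
E
```

```text
7.225 [ 515.4 -163.8  175.4] [-0. -0.  1. -0.] 48.50397013647606
rack [ 497.  -336.6] (133.911376953125, 127.98942565917969) -6.214973449707031 wells [ 462.8 -364. ] [ 469.5 -302.4] [ 524.4 -370.8] [ 531.1 -309.1]
[318.4 272.4]
```

View pics/w5.png

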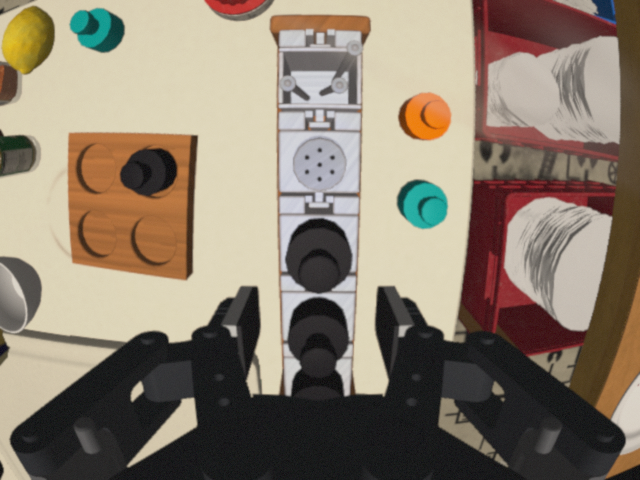

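Cap 1 is in its well (148,172), and cap 2's knob is at (320,266), as expected.

play_rows([
  [0.001, 0, 0.03, 0, 0, 0, 110],
  [0.001, 0, 0.057, 0, 0, 0, 110],
  [0.001, 0, 0.057, 0, 0, 0, 110],
  [0.001, 0, 0.057, 0, 0, 0, 255],
  [0.001, 0, 0.057, 0, 0, 0, 255],
  [0.001, 0, 0.057, 0, 0, 0, 255],
  [0.001, 0, 0.057, 0, 0, 0, 255],
])

```text
time_s: 8.15
ee_pos: [515.4, -164.4, 119.7]
eef_rot: [0.001, 0.0, 1.0, -0.001]
contact_force: [-1.0, -0.5, 4.6]
opening: 20.5
grip_force: 29.9
```

play_rows([
  [0, 0, -0.03, 0, 0, 0, 255],
  [0, 0, -0.07, 0, 0, 0, 255],
  [0.015, -0.055, -0.07, 0, 0, 0, 255],
  [0.03, -0.11, -0.07, 0, 0, 0, 255],
  [0.045, -0.165, -0.06, 0, 0, 0, 255],
  [0.052, -0.202, -0.03, 0, 0, 0, 255],
  [0.052, -0.202, 0.02, 0, 0, 0, 255],
  [0.052, -0.202, 0.05, 0, 0, 0, 255],
])

```text
time_s: 9.15
ee_pos: [460.8, -365.1, 65.6]
eef_rot: [-0.001, 0.001, 1.0, 0.001]
contact_force: [0.4, 0.7, -0.3]
opening: 20.6
grip_force: 29.6
```

play_rows([
  [0, 0, 0, 0, 0, 0, 255],
  [0, 0, 0, 0, 0, 0, 255],
])

```text
time_s: 9.4
ee_pos: [463.1, -366.2, 69.5]
eef_rot: [0.001, 0.0, 1.0, -0.001]
contact_force: [0.6, -1.0, 0.2]
opening: 20.6
grip_force: 29.6
```

```bash
cat >> h.py <<'E'
def fit(p,I):
    # front edges on the hand's column: well rim (gradient) printed as profile, cap rim start
    e=read_state()['ee_pos'];g=I.max(2).astype(int)
    c=int(round(proj(p,e+[0,0,-31],1)[0]))
    print('pred: cap',proj(p,e+[-19.5,0,-31],1),'well',proj(p,e+[-23,0,20-e[2]],1))
    d=next(y for y in range(215,300) if g[y:y+3,c].max()<45);print('cap rim row',d, '-> cap x',e[0]+(d-proj(p,e+[-19.5,0,-31],1)[1])/1.9)
    r=d+14; xs=[x for x in range(c-70,c+70) if g[r,x]<75 and 1]
    row=g[r,c-70:c+70]<60; L=c
    while g[r,L]<75:L-=1
    Rr=c
    while g[r,Rr]<75:Rr+=1
    print('cap cols',L,Rr,(L+Rr)/2,c)
    cv2.imwrite("pics/crop.png",cv2.resize(I[170:370,c-133:c+134],None,fx=2.9,fy=2.9,interpolation=cv2.INTER_CUBIC));print('crop x0',c-133)
E
python3 - <<'E'
from h import *
p,I=shot("w6");rack(p,I);fit(p,I)
E
```

```text
9.4 [ 463.1 -366.2   69.5] [ 0.  0.  1. -0.] 20.625466409973953
pred: cap [317. 241.] well [317.1 225.1]
cap rim row 243 -> cap x 464.5976597909723
cap cols 287 349 318.0 317
crop x0 184
```

View pics/crop.png

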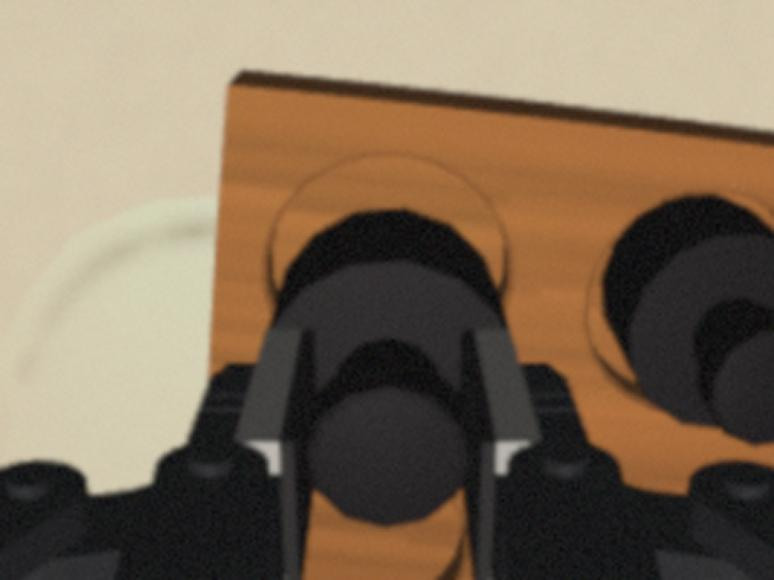

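The well centre is at crop column 389 with its front edge at row 152. The cap needs about 2.5 mm towards the robot.

play_rows([
  [0.0025, 0, 0.01, 0, 0, 0, 255],
  [0.0025, 0, 0.02, 0, 0, 0, 255],
  [0.0025, 0, 0.026, 0, 0, 0, 255],
  [0.0025, 0, 0.026, 0, 0, 0, 255],
  [0.0025, 0, 0.026, 0, 0, 0, 130],
  [0.0025, 0, 0.026, 0, 0, 0, 130],
  [0.0025, 0, 0.026, 0, 0, 0, 130],
  [0.0025, 0, 0.0, 0, 0, 0, 130],
])

```text
time_s: 10.45
ee_pos: [458.1, -364.1, 66.6]
eef_rot: [-0.002, 0.0, 1.0, 0.002]
contact_force: [0.3, 0.0, 0.2]
opening: 41.8
grip_force: 0.0
```

play_rows([
  [0, 0, -0.06, 0, 0, 0, 120],
  [-0.025, 0.045, -0.107, 0, 0, 0, 110],
  [-0.055, 0.095, -0.107, 0, 0, 0, 110],
  [-0.085, 0.145, -0.107, 0, 0, 0, 110],
  [-0.1085, 0.202, -0.107, 0, 0, 0, 110],
  [-0.1085, 0.202, -0.107, 0, 0, 0, 110],
  [-0.1085, 0.202, -0.107, 0, 0, 0, 110],
])

```text
time_s: 11.32
ee_pos: [568.2, -163.8, 175.3]
eef_rot: [-0.0, -0.0, 1.0, -0.0]
contact_force: [-0.1, -0.5, -0.8]
opening: 48.4
grip_force: 0.0
```

```bash
python3 - <<'E'
from h import *
p,I=shot("w7");rack(p,I)
g=I.max(2).astype(int);e=read_state()['ee_pos']
q=proj(p,(568.5,-163.5,141),1);print(q,proj(p,(557.5,-163.5,141),1))
c=int(q[0]);print(g[200:310:2,c].tolist());print(g[262,c-50:c+50:2].tolist())
E
```

```text
11.325 [ 568.2 -163.8  175.3] [-0. -0.  1. -0.] 48.3872074928399
rack [ 497.  -336.5] (134.22433471679688, 128.17440795898438) -6.073936462402344 wells [ 462.9 -364. ] [ 469.5 -302.4] [ 524.5 -370.6] [ 531.1 -308.9]
[318.4 275.5] [318.5 254.9]
[223, 221, 195, 214, 191, 83, 81, 80, 129, 193, 113, 24, 19, 21, 21, 40, 53, 54, 60, 55, 59, 55, 54, 55, 53, 39, 18, 21, 23, 39, 49, 55, 57, 56, 51, 53, 50, 54, 53, 51, 49, 50, 52, 46, 49, 50, 47, 75, 178, 139, 28, 21, 17, 20, 24]
[223, 222, 223, 222, 218, 172, 171, 213, 190, 57, 54, 54, 54, 54, 52, 55, 43, 27, 28, 40, 45, 50, 55, 54, 57, 55, 52, 53, 53, 50, 46, 33, 24, 22, 41, 51, 53, 50, 53, 52, 51, 79, 194, 200, 145, 205, 221, 222, 221, 222]
```

play_rows([
  [0, 0, 0.03, 0, 0, 0, 110],
  [0, 0, 0.057, 0, 0, 0, 110],
  [0, 0, 0.057, 0, 0, 0, 110],
  [0, 0, 0.057, 0, 0, 0, 255],
  [0, 0, 0.057, 0, 0, 0, 255],
  [0, 0, 0.057, 0, 0, 0, 255],
  [0, 0, 0.057, 0, 0, 0, 255],
])

```text
time_s: 12.25
ee_pos: [569.5, -164.5, 119.9]
eef_rot: [0.001, 0.0, 1.0, -0.001]
contact_force: [-0.6, -1.2, 5.8]
opening: 21.1
grip_force: 29.8
```

play_rows([
  [0, 0, -0.03, 0, 0, 0, 255],
  [0, 0, -0.07, 0, 0, 0, 255],
  [0.015, -0.055, -0.07, 0, 0, 0, 255],
  [0.03, -0.11, -0.06, 0, 0, 0, 255],
  [0.0385, -0.147, -0.03, 0, 0, 0, 255],
  [0.0385, -0.147, 0.02, 0, 0, 0, 255],
  [0.0385, -0.147, 0.05, 0, 0, 0, 255],
  [0.0385, -0.147, 0.05, 0, 0, 0, 255],
])

```text
time_s: 13.25
ee_pos: [527.1, -308.7, 65.0]
eef_rot: [-0.003, 0.0, 1.0, 0.002]
contact_force: [0.2, -0.7, 0.3]
opening: 20.7
grip_force: 29.5
```

play_rows([
  [0, 0, 0, 0, 0, 0, 255],
])

```text
time_s: 13.38
ee_pos: [530.7, -311.0, 69.4]
eef_rot: [0.001, 0.0, 1.0, -0.0]
contact_force: [-0.4, 0.1, 0.9]
opening: 20.8
grip_force: 29.5
```

```bash
python3 - <<'E'
from h import *
p,I=shot("w8");rack(p,I);fit(p,I)
E
```

```text
13.375 [ 530.7 -311.    69.4] [ 0.  0.  1. -0.] 20.803776372547564
rack [ 496.7 -339.1] (128.2872772216797, 128.1397705078125) -6.2006378173828125 wells [ 462.6 -366.6] [ 469.3 -304.9] [ 524.2 -373.3] [ 530.9 -311.6]
pred: cap [317.1 241.2] well [317.2 225.2]
cap rim row 243 -> cap x 532.1721465664175
cap cols 286 348 317.0 317
crop x0 184
```

View pics/crop.png

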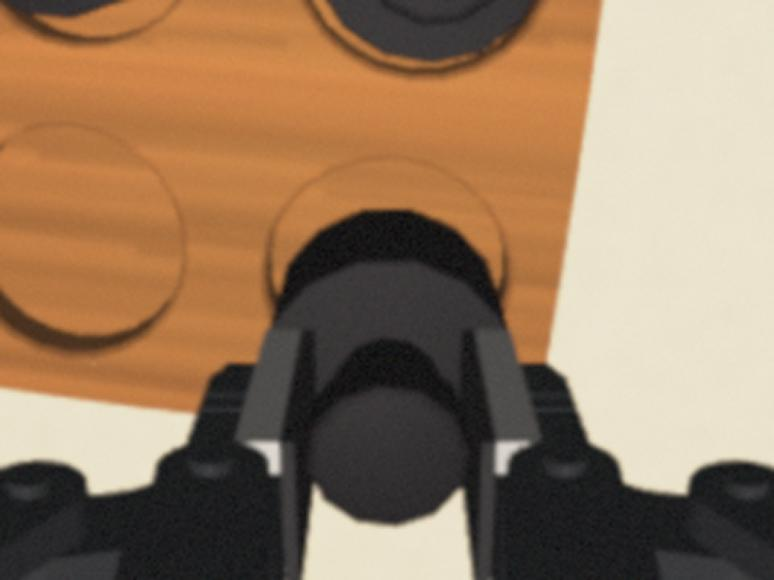

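The well centre is at crop column 388 with its front edge at row 156. The cap needs 2 mm towards the robot.

play_rows([
  [0.002, 0, 0.01, 0, 0, 0, 255],
  [0.002, 0, 0.02, 0, 0, 0, 255],
  [0.002, 0, 0.026, 0, 0, 0, 255],
  [0.002, 0, 0.026, 0, 0, 0, 255],
  [0.002, 0, 0.026, 0, 0, 0, 130],
  [0.002, 0, 0.026, 0, 0, 0, 130],
  [0.002, 0, 0.026, 0, 0, 0, 130],
  [0.002, 0, 0.0, 0, 0, 0, 130],
])

```text
time_s: 14.42
ee_pos: [525.8, -309.3, 66.4]
eef_rot: [-0.002, 0.0, 1.0, 0.002]
contact_force: [0.1, 0.4, 0.8]
opening: 41.7
grip_force: 0.0
```

play_rows([
  [0, 0, -0.06, 0, 0, 0, 120],
  [-0.025, 0.045, -0.107, 0, 0, 0, 110],
  [-0.055, 0.095, -0.107, 0, 0, 0, 110],
  [-0.0945, 0.147, -0.107, 0, 0, 0, 110],
  [-0.0945, 0.147, -0.107, 0, 0, 0, 110],
  [-0.0945, 0.147, -0.107, 0, 0, 0, 110],
])

```text
time_s: 15.18
ee_pos: [622.1, -163.6, 175.1]
eef_rot: [-0.0, -0.0, 1.0, -0.0]
contact_force: [-0.1, 0.0, 0.1]
opening: 48.5
grip_force: 0.0
```

```bash
python3 - <<'E'
from h import *
p,I=shot("w9");rack(p,I)
g=I.max(2).astype(int)
q=proj(p,(622.5,-163.5,141),1);print(q,proj(p,(611.5,-163.5,141),1))
c=int(q[0]);print(g[236:310:2,c].tolist());print(g[262,c-50:c+50:2].tolist())
E
```

```text
15.175 [ 622.1 -163.6  175.1] [-0. -0.  1. -0.] 48.531729754410286
rack [ 496.9 -336.3] (134.69873046875, 128.07345581054688) -6.16064453125 wells [ 462.7 -363.8] [ 469.4 -302.1] [ 524.4 -370.4] [ 531.  -308.8]
[317.9 275.9] [318.  255.3]
[55, 50, 52, 51, 52, 54, 49, 46, 22, 19, 20, 28, 48, 51, 53, 50, 47, 48, 48, 49, 48, 47, 49, 45, 47, 44, 46, 43, 43, 53, 171, 211, 212, 212, 211, 212, 212]
[210, 211, 212, 212, 212, 173, 156, 197, 176, 55, 52, 51, 52, 52, 51, 51, 44, 27, 27, 36, 42, 48, 54, 53, 53, 51, 52, 47, 46, 42, 39, 28, 24, 27, 47, 52, 50, 44, 50, 48, 48, 67, 166, 190, 138, 189, 210, 209, 211, 212]
```

play_rows([
  [-0.001, 0, 0.03, 0, 0, 0, 110],
  [-0.001, 0, 0.057, 0, 0, 0, 110],
  [-0.001, 0, 0.057, 0, 0, 0, 110],
  [-0.001, 0, 0.057, 0, 0, 0, 255],
  [-0.001, 0, 0.057, 0, 0, 0, 255],
  [-0.001, 0, 0.057, 0, 0, 0, 255],
  [-0.001, 0, 0.057, 0, 0, 0, 255],
])

```text
time_s: 16.1
ee_pos: [624.4, -164.5, 120.0]
eef_rot: [0.001, 0.0, 1.0, -0.001]
contact_force: [-1.2, -1.8, 5.7]
opening: 20.8
grip_force: 29.8
```

play_rows([
  [0, 0, -0.03, 0, 0, 0, 255],
  [0, 0, -0.07, 0, 0, 0, 255],
  [0.025, -0.05, -0.07, 0, 0, 0, 255],
  [0.05, -0.1, -0.07, 0, 0, 0, 255],
  [0.075, -0.15, -0.07, 0, 0, 0, 255],
  [0.1015, -0.2095, -0.05, 0, 0, 0, 255],
  [0.1015, -0.2095, 0, 0, 0, 0, 255],
  [0.1015, -0.2095, 0.05, 0, 0, 0, 255],
])

```text
time_s: 17.1
ee_pos: [521.5, -374.7, 67.4]
eef_rot: [0.001, 0.001, 1.0, -0.0]
contact_force: [0.8, -0.2, -0.1]
opening: 20.7
grip_force: 29.6
```

play_rows([
  [0, 0, 0, 0, 0, 0, 255],
  [0, 0, 0, 0, 0, 0, 255],
])

```text
time_s: 17.35
ee_pos: [522.7, -373.6, 69.7]
eef_rot: [0.001, -0.0, 1.0, -0.0]
contact_force: [1.2, -0.3, -0.1]
opening: 20.7
grip_force: 29.6
```

```bash
python3 - <<'E'
from h import *
p,I=shot("w10");rack(p,I);fit(p,I)
E
```

```text
17.35 [ 522.7 -373.6   69.7] [ 0. -0.  1. -0.] 20.66045418138238
rack [ 497.1 -339.1] (128.2520751953125, 128.5251007080078) -6.294342041015625 wells [ 462.8 -366.5] [ 469.6 -304.8] [ 524.5 -373.3] [ 531.3 -311.6]
pred: cap [316.6 242. ] well [316.7 225.6]
cap rim row 242 -> cap x 523.5964410765511
cap cols 285 349 317.0 317
crop x0 184
```

View pics/crop.png

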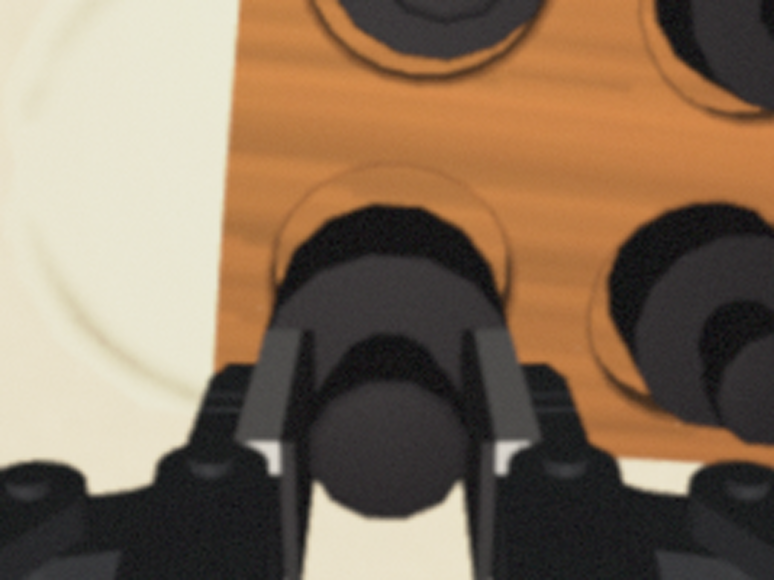

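The well centre is at crop column 393 with its front edge at row 162, and the cap is aligned within 1 mm.

play_rows([
  [0, 0.0005, 0.01, 0, 0, 0, 255],
  [0, 0.0005, 0.02, 0, 0, 0, 255],
  [0, 0.0005, 0.026, 0, 0, 0, 255],
  [0, 0.0005, 0.026, 0, 0, 0, 255],
  [0, 0.0005, 0.026, 0, 0, 0, 130],
  [0, 0.0005, 0.026, 0, 0, 0, 130],
  [0, 0.0005, 0.026, 0, 0, 0, 130],
  [0, 0.0005, 0.0, 0, 0, 0, 130],
])

```text
time_s: 18.4
ee_pos: [519.9, -371.2, 66.3]
eef_rot: [-0.002, 0.0, 1.0, 0.002]
contact_force: [-0.4, 0.6, 0.3]
opening: 41.9
grip_force: 0.0
```

play_rows([
  [0, 0, -0.06, 0, 0, 0, 120],
  [-0.025, 0.05, -0.107, 0, 0, 0, 80],
  [-0.05, 0.1, -0.107, 0, 0, 0, 80],
  [-0.075, 0.15, -0.107, 0, 0, 0, 80],
  [-0.1005, 0.209, -0.107, 0, 0, 0, 80],
  [-0.1005, 0.209, -0.107, 0, 0, 0, 80],
  [-0.1005, 0.209, -0.107, 0, 0, 0, 80],
  [-0.1005, 0.209, -0.107, 0, 0, 0, 80],
])

```text
time_s: 19.4
ee_pos: [621.8, -165.1, 175.3]
eef_rot: [-0.0, 0.001, 1.0, -0.0]
contact_force: [-0.6, 0.4, 0.4]
opening: 58.6
grip_force: 0.0
```

```bash
python3 - <<'E'
from h import *
p,I=shot("w11");rack(p,I)
for x in(568,622):print(proj(p,(x,-164,113),1))
s=camera_params("scene")
for q in [(290,148),(293,137),(232,118),(182,147)]:print(onz(s,q,0))
h=cv2.cvtColor(I,cv2.COLOR_BGR2HSV)
print(camera_params("scene")['T'][:3,3])
E
```

```text
19.4 [ 621.8 -165.1  175.3] [-0.  0.  1. -0.] 58.58905739747329
rack [ 496.8 -336.3] (134.65736389160156, 128.08370971679688) -6.193321228027344 wells [ 462.7 -363.8] [ 469.4 -302.1] [ 524.3 -370.4] [ 531.  -308.8]
[319.7 164.6]
[319.8 258.3]
[806.4 400.3   0. ]
[861.3 446.    0. ]
[778.4 706.8   0. ]
[530.9 668.3   0. ]
[ -92.6 -667.9  935.6]
```

View pics/w11.png

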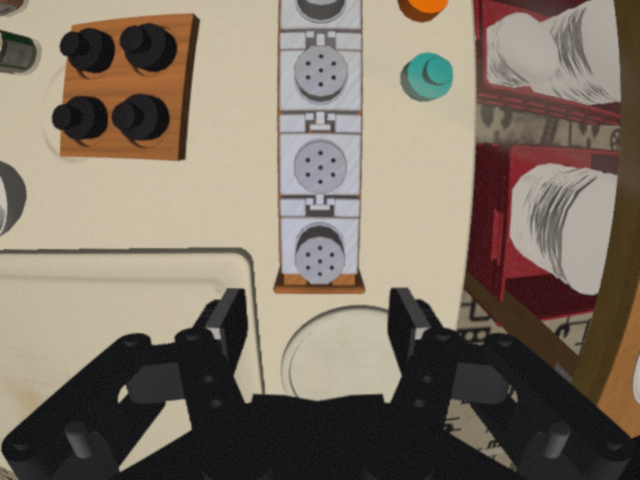

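All four caps sit alike in the rack wells, at (88,50), (147,48), (80,117) and (140,116). Shaker 4's head is at (320,258), as predicted.

play_rows([
  [0, 0, 0.04, 0, 0, 0, 80],
  [0, 0, 0.087, 0, 0, 0, 80],
  [0, 0, 0.087, 0, 0, 0, 80],
  [0, 0, 0.087, 0, 0, 0, 255],
  [0, 0, 0.087, 0, 0, 0, 255],
  [0, 0, 0.087, 0, 0, 0, 255],
  [0, 0, 0.087, 0, 0, 0, 255],
  [0, 0, 0.087, 0, 0, 0, 255],
], newtons=60)

```text
time_s: 20.45
ee_pos: [624.4, -164.5, 91.0]
eef_rot: [0.002, 0.0, 1.0, -0.001]
contact_force: [-1.1, 0.4, 6.3]
opening: 28.1
grip_force: 60.0
```

play_rows([
  [0, 0, -0.008, 0, 0, 0, 255],
  [0, 0, -0.025, 0, 0, 0, 255],
  [0, 0, -0.045, 0, 0, 0, 255],
  [0, 0, -0.065, 0, 0, 0, 255],
  [0, 0, -0.085, 0, 0, 0, 255],
  [0, 0, -0.105, 0, 0, 0, 255],
  [0, 0, -0.125, 0, 0, 0, 255],
  [0, 0, -0.13, 0, 0, 0, 255],
])

```text
time_s: 21.45
ee_pos: [622.9, -164.0, 220.5]
eef_rot: [0.001, 0.0, 1.0, -0.001]
contact_force: [-0.1, -0.2, -2.8]
opening: 28.0
grip_force: 59.8
```

play_rows([
  [0.004, 0.02, 0, 0, 0, 0, 255],
  [0.011, 0.055, 0, 0, 0, 0, 255],
  [0.02, 0.1, 0, 0, 0, 0, 255],
  [0.029, 0.145, 0, 0, 0, 0, 255],
  [0.038, 0.19, 0, 0, 0, 0, 255],
  [0.047, 0.235, 0, 0, 0, 0, 255],
  [0.056, 0.28, 0, 0, 0, 0, 255],
  [0.065, 0.325, 0, 0, 0, 0, 255],
])

```text
time_s: 22.45
ee_pos: [555.1, 163.3, 217.0]
eef_rot: [-0.002, -0.0, 1.0, -0.0]
contact_force: [0.8, 0.3, -2.6]
opening: 27.8
grip_force: 59.8
```

play_rows([
  [0.009, 0.045, 0, 0, 0, 0, 255],
  [0.018, 0.08, 0, 0, 0, 0, 255],
  [0.024, 0.11, 0, 0, 0, 0, 255],
  [0.0275, 0.13, 0, 0, 0, 0, 255],
  [0.0275, 0.139, 0, 0, 0, 0, 255],
  [0.0275, 0.139, 0, 0, 0, 0, 255],
  [0.0275, 0.139, 0, 0, 0, 0, 255],
])

```text
time_s: 23.32
ee_pos: [530.3, 299.3, 218.2]
eef_rot: [-0.0, 0.001, 1.0, -0.0]
contact_force: [0.1, -0.8, -2.6]
opening: 27.9
grip_force: 59.9
```

```bash
python3 - <<'E'
from h import *
p,I=shot("w12")
for q in [(394,451),(581,458),(579,278),(395,273)]:print(proj(p,(*q,16),1))
E
```

```text
23.325 [530.3 299.3 218.2] [-0.  0.  1. -0.] 27.94826629057458
[474.  77.]
[470.4 261.5]
[296.1 261.1]
[288.7  68.8]
```

View pics/w12.png

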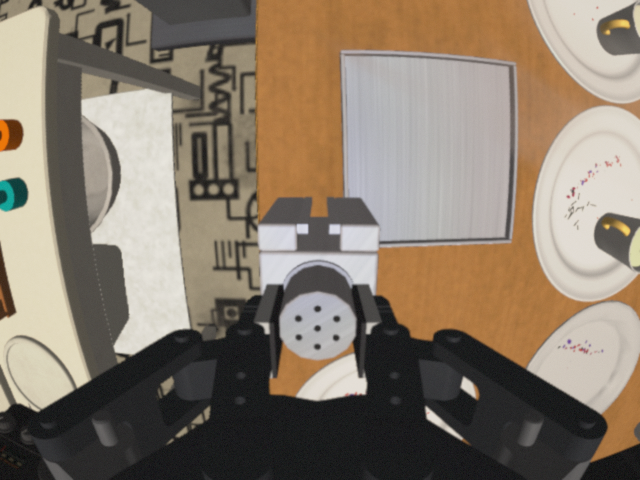

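The wrist view shows the tray with corners near (341,51), (517,63) and (511,242), so it has shifted from the first view. The shaker is held upright.

```bash
cat >> h.py <<'E'
def tray(p,I):
    h=cv2.cvtColor(I,cv2.COLOR_BGR2HSV)
    m=cv2.inRange(h,(3,90,40),(22,255,255))  # brown table
    for q in [(341,51),(517,63),(511,242),(344,243)]: pass
    # steel: low saturation bluish grey region
    s=cv2.inRange(h,(90,8,90),(140,90,230)); n,l,st,c=cv2.connectedComponentsWithStats(cv2.morphologyEx(s,cv2.MORPH_OPEN,np.ones((5,5))))
    i=1+np.argmax(st[1:,4]);print('steel',st[i],c[i])
    q=np.argwhere(l==i)[::5,::-1];P=np.array([onz(p,k,4,1)[:2] for k in q],np.float32);print('tray floor rect',cv2.minAreaRect(P))
E
python3 - <<'E'
from h import *
I=cv2.imread("pics/w12.png");p=camera_params("wrist");print(read_state()['ee_pos'])
C=[onz(p,q,16,1) for q in [(341,51),(517,63),(511,242)]];print(*C)
c=(C[0]+C[2])/2;print('centre',c,np.linalg.norm(C[0]-C[1]),np.linalg.norm(C[1]-C[2]),np.degrees(np.arctan2(*(C[2]-C[1])[[1,0]])))
tray(p,I)
E
```

```text
[530.3 299.3 218.2]
[377.9 320.9  16. ] [372.4 501.2  16. ] [560.2 504.6  16. ]
centre [469.1 412.8  16. ] 180.33271263535292 187.84379669356923 1.0530558205313647
steel [ 347  103   48  138 3691] [368.2 171.3]
tray floor rect ((494.8717346191406, 346.2862243652344), (139.46495056152344, 41.88774871826172), 12.079541206359863)
```

play_rows([
  [0.003, 0.025, 0, 0, 0, 0, 255],
  [0.008, 0.065, 0, 0, 0, 0, 255],
  [0.013, 0.11, 0, 0, 0, 0, 255],
  [0.017, 0.14, 0, 0, 0, 0, 255],
  [0.017, 0.1525, 0, 0, 0, 0, 255],
  [0.017, 0.1525, 0.03, 0, 0, 0, 255],
  [0.017, 0.1525, 0.07, 0, 0, 0, 255],
  [0.017, 0.1525, 0.105, 0, 0, 0, 255],
])

```text
time_s: 24.38
ee_pos: [513.6, 451.2, 112.1]
eef_rot: [-0.0, 0.001, 1.0, -0.001]
contact_force: [-0.0, -0.1, -3.3]
opening: 28.0
grip_force: 60.2
```

play_rows([
  [0, 0, 0.01, 0, 0, 0, 255],
  [0, 0, 0.017, 0, 0, 0, 255],
  [0, 0, 0.022, 0, 0, 0, 255],
  [0, 0, 0.025, 0, 0, 0, 255],
  [0, 0, 0.027, 0, 0, 0, 255],
  [0, 0, 0.027, 0, 0, 0, 255],
])

```text
time_s: 25.12
ee_pos: [513.6, 453.3, 87.2]
eef_rot: [0.001, 0.0, 1.0, 0.001]
contact_force: [0.6, -0.5, -1.8]
opening: 27.9
grip_force: 60.2
```

play_rows([
  [0, 0, 0.001, 0, 0, 0, 255],
  [0, 0, 0.001, 0, 0, 0, 255],
  [0, 0, 0.001, 0, 0, 0, 100],
  [0, 0, 0.001, 0, 0, 0, 100],
  [0, 0, 0.001, 0, 0, 0, 100],
  [0, 0, -0.02, 0, 0, 0, 100],
  [0, 0, -0.06, 0, 0, 0, 80],
  [0, 0, -0.09, 0, 0, 0, 80],
])

```text
time_s: 26.12
ee_pos: [513.4, 452.9, 177.6]
eef_rot: [0.0, 0.0, 1.0, 0.0]
contact_force: [-0.1, -0.0, 0.0]
opening: 59.1
grip_force: 0.0
```

play_rows([
  [-0.005, -0.06, 0, 0, 0, 0, 80],
  [-0.01, -0.12, 0, 0, 0, 0, 80],
  [-0.015, -0.18, 0, 0, 0, 0, 80],
  [-0.02, -0.24, 0, 0, 0, 0, 80],
  [-0.025, -0.3, 0, 0, 0, 0, 80],
  [-0.03, -0.36, 0, 0, 0, 0, 80],
  [-0.035, -0.42, 0, 0, 0, 0, 80],
  [-0.04, -0.48, 0, 0, 0, 0, 80],
])

```text
time_s: 27.12
ee_pos: [552.9, -29.2, 176.4]
eef_rot: [0.0, 0.0, 1.0, -0.0]
contact_force: [0.1, 0.4, 0.3]
opening: 58.6
grip_force: 0.0
```

play_rows([
  [-0.006, -0.06, 0, 0, 0, 0, 80],
  [-0.012, -0.12, 0, 0, 0, 0, 80],
  [-0.0155, -0.1365, 0, 0, 0, 0, 80],
  [-0.0155, -0.1365, 0, 0, 0, 0, 80],
  [-0.0155, -0.1365, 0, 0, 0, 0, 80],
  [-0.0155, -0.1365, 0, 0, 0, 0, 80],
])

```text
time_s: 27.88
ee_pos: [568.1, -162.0, 176.2]
eef_rot: [-0.0, -0.001, 1.0, 0.0]
contact_force: [-0.0, 0.5, 0.3]
opening: 58.6
grip_force: 0.0
```

```bash
cat >> h.py <<'E'
def head(p,I,X):
    g=cv2.cvtColor(I,cv2.COLOR_BGR2GRAY).astype(int);q=proj(p,X,1)
    y,x=int(q[1]),int(q[0]);m=((g[y-40:y+41,x-40:x+41]<75)).astype(np.uint8)
    n,l,s,c=cv2.connectedComponentsWithStats(m)
    k=[c[i] for i in range(1,n) if 6<s[i][4]<60 and max(s[i][2:4])<10 and np.hypot(*(c[i]-40))<26]
    print('pred',q,'holes',len(k),'mean',np.mean(k,0)+[x-40,y-40] if k else None)
E
python3 - <<'E'
from h import *
p,I=shot("w13");rack(p,I);head(p,I,(568,-164,113))
E
```

```text
27.875 [ 568.1 -162.   176.2] [-0. -0.  1.  0.] 58.57182255988141
rack [ 497.1 -336.3] (134.26377868652344, 128.3565673828125) -6.135643005371094 wells [ 462.9 -363.8] [ 469.6 -302.1] [ 524.6 -370.4] [ 531.2 -308.8]
pred [314.3 257.3] holes 0 mean None
```

play_rows([
  [0, 0, 0.04, 0, 0, 0, 80],
  [0, 0, 0.088, 0, 0, 0, 80],
  [0, 0, 0.088, 0, 0, 0, 80],
  [0, 0, 0.088, 0, 0, 0, 255],
  [0, 0, 0.088, 0, 0, 0, 255],
  [0, 0, 0.088, 0, 0, 0, 255],
  [0, 0, 0.088, 0, 0, 0, 255],
  [0, 0, 0.088, 0, 0, 0, 255],
])

```text
time_s: 28.92
ee_pos: [570.6, -164.2, 91.0]
eef_rot: [0.003, 0.0, 1.0, -0.0]
contact_force: [0.1, 1.4, 5.8]
opening: 28.1
grip_force: 59.5
```

play_rows([
  [0, 0, -0.008, 0, 0, 0, 255],
  [0, 0, -0.025, 0, 0, 0, 255],
  [0, 0, -0.045, 0, 0, 0, 255],
  [0, 0, -0.065, 0, 0, 0, 255],
  [0, 0, -0.085, 0, 0, 0, 255],
  [0, 0, -0.105, 0, 0, 0, 255],
  [0, 0, -0.125, 0, 0, 0, 255],
  [0, 0, -0.13, 0, 0, 0, 255],
])

```text
time_s: 29.92
ee_pos: [569.1, -164.3, 220.6]
eef_rot: [0.001, 0.0, 1.0, -0.001]
contact_force: [-0.1, -0.0, -2.3]
opening: 28.2
grip_force: 59.4
```

play_rows([
  [0.002, 0.02, 0, 0, 0, 0, 255],
  [0.005, 0.055, 0, 0, 0, 0, 255],
  [0.009, 0.1, 0, 0, 0, 0, 255],
  [0.013, 0.145, 0, 0, 0, 0, 255],
  [0.017, 0.19, 0, 0, 0, 0, 255],
  [0.021, 0.235, 0, 0, 0, 0, 255],
  [0.025, 0.28, 0, 0, 0, 0, 255],
  [0.029, 0.325, 0, 0, 0, 0, 255],
])

```text
time_s: 30.92
ee_pos: [537.5, 163.4, 217.1]
eef_rot: [-0.001, -0.0, 1.0, -0.0]
contact_force: [0.7, 0.4, -2.9]
opening: 28.0
grip_force: 59.6
```

play_rows([
  [0.004, 0.045, 0, 0, 0, 0, 255],
  [0.007, 0.08, 0, 0, 0, 0, 255],
  [0.0095, 0.11, 0, 0, 0, 0, 255],
  [0.0095, 0.13, 0, 0, 0, 0, 255],
  [0.0095, 0.139, 0, 0, 0, 0, 255],
  [0.0095, 0.139, 0, 0, 0, 0, 255],
  [0.0095, 0.139, 0, 0, 0, 0, 255],
])

```text
time_s: 31.8
ee_pos: [530.1, 299.4, 218.2]
eef_rot: [-0.0, 0.001, 1.0, -0.0]
contact_force: [-0.7, 0.0, -2.2]
opening: 27.5
grip_force: 59.5
```

```bash
cat >> h.py <<'E'
def traycheck(I):
    A=cv2.cvtColor(cv2.imread("pics/w12.png"),cv2.COLOR_BGR2GRAY);B=cv2.cvtColor(I,cv2.COLOR_BGR2GRAY)
    for x,y in[(341,51),(517,63),(511,242)]:
        t=A[y-18:y+18,x-18:x+18];r=cv2.matchTemplate(B[max(y-50,0):y+50,x-60:x+60],t,cv2.TM_CCOEFF_NORMED)
        _,v,_,k=cv2.minMaxLoc(r);print('corner shift',k[0]+18-60,k[1]+18-min(50,y),round(v,2))
E
python3 - <<'E'
from h import *
p,I=shot("w14");traycheck(I)
E
```

```text
31.8 [530.1 299.4 218.2] [-0.  0.  1. -0.] 27.51852470736401
corner shift 0 0 0.99
corner shift 0 0 0.99
corner shift -1 7 0.63
```

play_rows([
  [0.005, 0.02, 0, 0, 0, 0, 255],
  [0.012, 0.05, 0, 0, 0, 0, 255],
  [0.017, 0.0725, 0, 0, 0, 0, 255],
  [0.017, 0.0725, 0, 0, 0, 0, 255],
  [0.017, 0.0725, 0, 0, 0, 0, 255],
  [0.017, 0.0725, 0.03, 0, 0, 0, 255],
  [0.017, 0.0725, 0.07, 0, 0, 0, 255],
  [0.017, 0.0725, 0.105, 0, 0, 0, 255],
])

```text
time_s: 32.85
ee_pos: [513.2, 371.8, 112.2]
eef_rot: [0.0, 0.001, 1.0, -0.0]
contact_force: [0.4, -0.2, -3.6]
opening: 27.8
grip_force: 59.9
```

play_rows([
  [0, 0, 0.01, 0, 0, 0, 255],
  [0, 0, 0.017, 0, 0, 0, 255],
  [0, 0, 0.022, 0, 0, 0, 255],
  [0, 0, 0.025, 0, 0, 0, 255],
  [0, 0, 0.027, 0, 0, 0, 255],
  [0, 0, 0.027, 0, 0, 0, 255],
])

```text
time_s: 33.6
ee_pos: [513.6, 373.2, 87.1]
eef_rot: [0.001, 0.0, 1.0, 0.0]
contact_force: [-0.7, 0.4, 0.6]
opening: 27.9
grip_force: 59.9
```

play_rows([
  [0, 0, 0.001, 0, 0, 0, 255],
  [0, 0, 0.001, 0, 0, 0, 255],
  [0, 0, 0.001, 0, 0, 0, 110],
  [0, 0, 0.001, 0, 0, 0, 110],
  [0, 0, 0.001, 0, 0, 0, 110],
  [0, 0, -0.02, 0, 0, 0, 110],
  [0, 0, -0.06, 0, 0, 0, 80],
  [0, 0, -0.09, 0, 0, 0, 80],
])

```text
time_s: 34.6
ee_pos: [513.4, 372.9, 177.6]
eef_rot: [0.0, 0.0, 1.0, 0.0]
contact_force: [1.4, 0.7, -0.4]
opening: 58.9
grip_force: 0.0
```

play_rows([
  [0, -0.06, 0, 0, 0, 0, 80],
  [0, -0.12, 0, 0, 0, 0, 80],
  [0, -0.18, 0, 0, 0, 0, 80],
  [0, -0.24, 0, 0, 0, 0, 80],
  [0, -0.3, 0, 0, 0, 0, 80],
  [0, -0.36, 0, 0, 0, 0, 80],
  [0, -0.42, 0, 0, 0, 0, 80],
  [-0.0015, -0.48, 0, 0, 0, 0, 80],
])

```text
time_s: 35.6
ee_pos: [514.1, -109.2, 176.4]
eef_rot: [0.0, 0.0, 1.0, -0.0]
contact_force: [0.9, 0.2, -0.3]
opening: 58.5
grip_force: 0.0
```

play_rows([
  [0, -0.04, 0, 0, 0, 0, 80],
  [0, -0.0565, 0, 0, 0, 0, 80],
  [0, -0.0565, 0, 0, 0, 0, 80],
  [0, -0.0565, 0, 0, 0, 0, 80],
  [0, -0.0565, 0, 0, 0, 0, 80],
])

```text
time_s: 36.22
ee_pos: [514.3, -162.3, 176.3]
eef_rot: [-0.0, -0.001, 1.0, 0.0]
contact_force: [0.7, -0.1, -0.2]
opening: 58.5
grip_force: 0.0
```

play_rows([
  [0, 0, 0.04, 0, 0, 0, 80],
  [0, 0, 0.088, 0, 0, 0, 80],
  [0, 0, 0.088, 0, 0, 0, 80],
  [0, 0, 0.088, 0, 0, 0, 255],
  [0, 0, 0.088, 0, 0, 0, 255],
  [0, 0, 0.088, 0, 0, 0, 255],
  [0, 0, 0.088, 0, 0, 0, 255],
  [0, 0, 0.088, 0, 0, 0, 255],
])

```text
time_s: 37.22
ee_pos: [516.4, -164.1, 90.8]
eef_rot: [0.002, 0.0, 1.0, -0.0]
contact_force: [-0.1, 1.8, 6.5]
opening: 28.3
grip_force: 59.4
```

play_rows([
  [0, 0, -0.008, 0, 0, 0, 255],
  [0, 0, -0.025, 0, 0, 0, 255],
  [0, 0, -0.045, 0, 0, 0, 255],
  [0, 0, -0.065, 0, 0, 0, 255],
  [0, 0, -0.085, 0, 0, 0, 255],
  [0, 0, -0.105, 0, 0, 0, 255],
  [0, 0, -0.125, 0, 0, 0, 255],
  [0, 0, -0.13, 0, 0, 0, 255],
])

```text
time_s: 38.22
ee_pos: [515.1, -164.3, 220.5]
eef_rot: [0.001, 0.0, 1.0, -0.001]
contact_force: [1.2, -0.5, -2.5]
opening: 27.9
grip_force: 59.5
```

play_rows([
  [0, 0.02, 0, 0, 0, 0, 255],
  [-0.002, 0.055, 0, 0, 0, 0, 255],
  [-0.004, 0.1, 0, 0, 0, 0, 255],
  [-0.006, 0.145, 0, 0, 0, 0, 255],
  [-0.008, 0.19, 0, 0, 0, 0, 255],
  [-0.01, 0.235, 0, 0, 0, 0, 255],
  [-0.011, 0.28, 0, 0, 0, 0, 255],
  [-0.012, 0.325, 0, 0, 0, 0, 255],
])

```text
time_s: 39.22
ee_pos: [524.7, 163.5, 217.1]
eef_rot: [-0.001, -0.0, 1.0, -0.0]
contact_force: [1.2, -1.0, -2.5]
opening: 28.3
grip_force: 59.6
```

play_rows([
  [-0.002, 0.045, 0, 0, 0, 0, 255],
  [-0.0035, 0.08, 0, 0, 0, 0, 255],
  [-0.0035, 0.11, 0, 0, 0, 0, 255],
  [-0.0035, 0.13, 0, 0, 0, 0, 255],
  [-0.0035, 0.139, 0, 0, 0, 0, 255],
  [-0.0035, 0.139, 0, 0, 0, 0, 255],
  [-0.0035, 0.139, 0, 0, 0, 0, 255],
])

```text
time_s: 40.1
ee_pos: [530.0, 299.4, 218.2]
eef_rot: [-0.0, 0.001, 1.0, -0.0]
contact_force: [0.6, 0.3, -3.2]
opening: 28.0
grip_force: 59.7
```

```bash
python3 - <<'E'
from h import *
p,I=shot("w15");traycheck(I)
E
```

```text
40.1 [530.  299.4 218.2] [-0.  0.  1. -0.] 27.97760859487814
corner shift 0 0 0.99
corner shift 0 0 0.99
corner shift -1 7 0.63
```

play_rows([
  [0.015, 0.022, 0, 0, 0, 0, 255],
  [0.04, 0.058, 0, 0, 0, 0, 255],
  [0.07, 0.1, 0, 0, 0, 0, 255],
  [0.095, 0.138, 0, 0, 0, 0, 255],
  [0.105, 0.1525, 0, 0, 0, 0, 255],
  [0.105, 0.1525, 0, 0, 0, 0, 255],
  [0.105, 0.1525, 0, 0, 0, 0, 255],
  [0.105, 0.1525, 0.03, 0, 0, 0, 255],
])

```text
time_s: 41.15
ee_pos: [428.3, 453.3, 191.2]
eef_rot: [0.003, 0.001, 1.0, 0.002]
contact_force: [1.1, 0.7, -3.6]
opening: 27.8
grip_force: 60.2
```

play_rows([
  [0, 0, 0.04, 0, 0, 0, 255],
  [0, 0, 0.07, 0, 0, 0, 255],
  [0, 0, 0.085, 0, 0, 0, 255],
  [0, 0, 0.092, 0, 0, 0, 255],
  [0, 0, 0.097, 0, 0, 0, 255],
  [0, 0, 0.1, 0, 0, 0, 255],
  [0, 0, 0.102, 0, 0, 0, 255],
  [0, 0, 0.102, 0, 0, 0, 255],
])

```text
time_s: 42.15
ee_pos: [425.5, 453.3, 87.0]
eef_rot: [0.0, 0.0, 1.0, 0.0]
contact_force: [0.0, -0.2, -2.3]
opening: 28.1
grip_force: 60.1
```

play_rows([
  [0, 0, 0.001, 0, 0, 0, 255],
  [0, 0, 0.001, 0, 0, 0, 255],
  [0, 0, 0.001, 0, 0, 0, 110],
  [0, 0, 0.001, 0, 0, 0, 110],
  [0, 0, 0.001, 0, 0, 0, 110],
  [0, 0, -0.02, 0, 0, 0, 110],
  [0, 0, -0.06, 0, 0, 0, 80],
  [0, 0, -0.09, 0, 0, 0, 80],
])

```text
time_s: 43.15
ee_pos: [425.4, 453.0, 177.6]
eef_rot: [0.0, 0.0, 1.0, 0.0]
contact_force: [-0.1, 0.2, -1.0]
opening: 58.6
grip_force: 0.0
```

play_rows([
  [-0.003, -0.06, 0, 0, 0, 0, 80],
  [-0.006, -0.12, 0, 0, 0, 0, 80],
  [-0.01, -0.18, 0, 0, 0, 0, 80],
  [-0.014, -0.24, 0, 0, 0, 0, 80],
  [-0.017, -0.3, 0, 0, 0, 0, 80],
  [-0.02, -0.36, 0, 0, 0, 0, 80],
  [-0.024, -0.42, 0, 0, 0, 0, 80],
  [-0.028, -0.48, 0, 0, 0, 0, 80],
])

```text
time_s: 44.15
ee_pos: [452.9, -29.1, 176.5]
eef_rot: [0.001, 0.0, 1.0, -0.0]
contact_force: [1.1, 1.0, 0.9]
opening: 59.1
grip_force: 0.0
```

play_rows([
  [-0.003, -0.05, 0, 0, 0, 0, 80],
  [-0.006, -0.1, 0, 0, 0, 0, 80],
  [-0.0075, -0.1365, 0, 0, 0, 0, 80],
  [-0.0075, -0.1365, 0, 0, 0, 0, 80],
  [-0.0075, -0.1365, 0, 0, 0, 0, 80],
  [-0.0075, -0.1365, 0, 0, 0, 0, 80],
])

```text
time_s: 44.9
ee_pos: [460.1, -162.6, 176.1]
eef_rot: [-0.0, -0.001, 1.0, 0.0]
contact_force: [-0.1, 0.3, -0.2]
opening: 58.6
grip_force: 0.0
```

play_rows([
  [0, 0, 0.04, 0, 0, 0, 80],
  [0, 0, 0.088, 0, 0, 0, 80],
  [0, 0, 0.088, 0, 0, 0, 80],
  [0, 0, 0.088, 0, 0, 0, 255],
  [0, 0, 0.088, 0, 0, 0, 255],
  [0, 0, 0.088, 0, 0, 0, 255],
  [0, 0, 0.088, 0, 0, 0, 255],
  [0, 0, 0.088, 0, 0, 0, 255],
])

```text
time_s: 45.9
ee_pos: [462.3, -164.1, 90.7]
eef_rot: [0.002, 0.0, 1.0, -0.0]
contact_force: [-0.8, 1.5, 6.7]
opening: 27.8
grip_force: 59.2
```

play_rows([
  [0, 0, -0.008, 0, 0, 0, 255],
  [0, 0, -0.025, 0, 0, 0, 255],
  [0, 0, -0.045, 0, 0, 0, 255],
  [0, 0, -0.065, 0, 0, 0, 255],
  [0, 0, -0.085, 0, 0, 0, 255],
  [0, 0, -0.105, 0, 0, 0, 255],
  [0, 0, -0.125, 0, 0, 0, 255],
  [0, 0, -0.13, 0, 0, 0, 255],
])

```text
time_s: 46.9
ee_pos: [461.0, -164.2, 219.7]
eef_rot: [0.001, 0.0, 1.0, -0.001]
contact_force: [-0.1, -0.1, -3.3]
opening: 27.9
grip_force: 59.5
```

play_rows([
  [-0.003, 0.02, 0, 0, 0, 0, 255],
  [-0.008, 0.055, 0, 0, 0, 0, 255],
  [-0.015, 0.1, 0, 0, 0, 0, 255],
  [-0.022, 0.145, 0, 0, 0, 0, 255],
  [-0.029, 0.19, 0, 0, 0, 0, 255],
  [-0.036, 0.235, 0, 0, 0, 0, 255],
  [-0.042, 0.28, 0, 0, 0, 0, 255],
  [-0.049, 0.325, 0, 0, 0, 0, 255],
])

```text
time_s: 47.9
ee_pos: [508.8, 162.4, 217.3]
eef_rot: [-0.001, 0.0, 1.0, -0.0]
contact_force: [0.3, -0.9, -3.5]
opening: 28.1
grip_force: 59.7
```

play_rows([
  [-0.006, 0.045, 0, 0, 0, 0, 255],
  [-0.012, 0.08, 0, 0, 0, 0, 255],
  [-0.017, 0.11, 0, 0, 0, 0, 255],
  [-0.0205, 0.13, 0, 0, 0, 0, 255],
  [-0.0205, 0.139, 0, 0, 0, 0, 255],
  [-0.0205, 0.139, 0, 0, 0, 0, 255],
  [-0.0205, 0.139, 0, 0, 0, 0, 255],
])

```text
time_s: 48.78
ee_pos: [529.9, 299.3, 218.2]
eef_rot: [-0.0, 0.001, 1.0, -0.0]
contact_force: [-0.7, 1.1, -3.4]
opening: 27.7
grip_force: 59.8
```

```bash
python3 - <<'E'
from h import *
p,I=shot("w16");traycheck(I)
E
```

```text
48.775 [529.9 299.3 218.2] [-0.  0.  1. -0.] 27.68970566725365
corner shift 0 0 0.98
corner shift 34 32 0.61
corner shift -1 7 0.62
```

play_rows([
  [0.02, 0.014, 0, 0, 0, 0, 255],
  [0.05, 0.035, 0, 0, 0, 0, 255],
  [0.085, 0.06, 0, 0, 0, 0, 255],
  [0.105, 0.0725, 0, 0, 0, 0, 255],
  [0.105, 0.0725, 0, 0, 0, 0, 255],
  [0.105, 0.0725, 0, 0, 0, 0, 255],
  [0.105, 0.0725, 0, 0, 0, 0, 255],
  [0.105, 0.0725, 0.03, 0, 0, 0, 255],
])

```text
time_s: 49.82
ee_pos: [428.2, 374.0, 190.9]
eef_rot: [0.003, 0.001, 1.0, 0.002]
contact_force: [0.9, 0.6, -3.9]
opening: 27.8
grip_force: 60.2
```

play_rows([
  [0, 0, 0.04, 0, 0, 0, 255],
  [0, 0, 0.07, 0, 0, 0, 255],
  [0, 0, 0.085, 0, 0, 0, 255],
  [0, 0, 0.092, 0, 0, 0, 255],
  [0, 0, 0.097, 0, 0, 0, 255],
  [0, 0, 0.1, 0, 0, 0, 255],
  [0, 0, 0.102, 0, 0, 0, 255],
  [0, 0, 0.102, 0, 0, 0, 255],
])

```text
time_s: 50.82
ee_pos: [425.4, 373.1, 86.8]
eef_rot: [0.0, 0.0, 1.0, 0.0]
contact_force: [-0.2, 0.7, -2.9]
opening: 28.2
grip_force: 60.2
```

play_rows([
  [0, 0, 0.001, 0, 0, 0, 255],
  [0, 0, 0.001, 0, 0, 0, 255],
  [0, 0, 0.001, 0, 0, 0, 110],
  [0, 0, 0.001, 0, 0, 0, 110],
  [0, 0, 0.001, 0, 0, 0, 110],
  [0, 0, -0.02, 0, 0, 0, 110],
  [0, 0, -0.06, 0, 0, 0, 80],
  [0, 0, -0.12, 0, 0, 0, 80],
])

```text
time_s: 51.82
ee_pos: [423.6, 371.7, 205.2]
eef_rot: [-0.002, 0.0, 1.0, -0.001]
contact_force: [0.9, 0.4, -0.5]
opening: 58.4
grip_force: 0.0
```

play_rows([
  [0, -0.06, -0.03, 0, 0, 0, 80],
  [0, -0.12, -0.06, 0, 0, 0, 80],
  [0, -0.18, -0.06, 0, 0, 0, 80],
  [0, -0.24, -0.06, 0, 0, 0, 80],
  [0, -0.24, -0.06, 0, 0, 0, 80],
  [0, -0.24, -0.06, 0, 0, 0, 80],
])

```text
time_s: 52.58
ee_pos: [425.1, 132.6, 266.3]
eef_rot: [0.0, 0.001, 1.0, 0.0]
contact_force: [0.4, 0.2, -0.2]
opening: 58.7
grip_force: 0.0
```

```bash
python3 - <<'E'
from h import *
a=read_camera("scene")[60:380,150:470,::-1];b=read_camera("wrist")[:,:,::-1]
a=cv2.resize(a,(400,400),interpolation=cv2.INTER_CUBIC);b=cv2.resize(b,(400,300))
o=np.zeros((400,800,3),np.uint8);o[:,:400]=a;o[:300,400:]=b;cv2.imwrite("pics/fin.png",o)
E
```

```text
(no output)
```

View pics/fin.png

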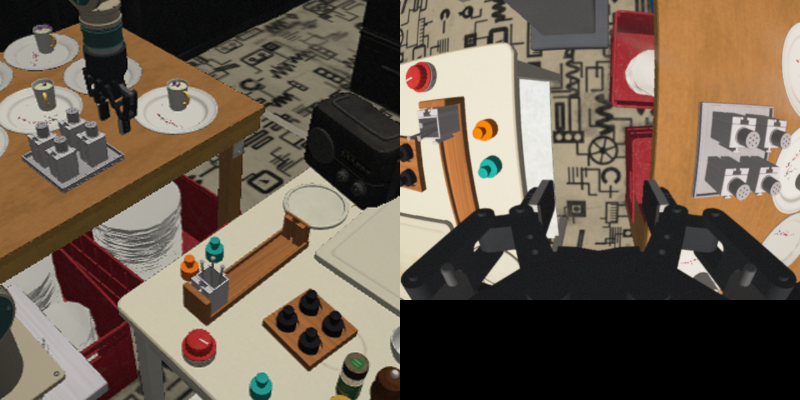

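The final picture shows four upright shakers on the tray (72,150) and four caps in the rack (310,322). The spoon block is still in the dock (207,285), and nothing else has been disturbed.

```bash
python3 -c "
from cell import *
print(close_job())"
```

```text
the job is handed in; nothing more can be done
None
```

The job is handed in at about 53 s: all four caps are in the rack wells, all four shakers stand upright on the tray (which had been knocked about 50 mm aside, so I re-measured it), and the spoon block is still in the dock.

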